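# Clamp the bench block under the twist-lock hold-down

### The job

Clamp the steel bench block down on its wooden block with the telescoping hold-down stand: twist the handle anticlockwise to unlock the rod before sliding it, push the rod down until its rubber foot presses on the steel block with about 10 newtons (never more than 20), then twist the handle clockwise to its stop to lock it while you keep up the pressure, and let go. Leave the steel block where it lies and do not disturb the other things on the bench.

Things in the scene. Friction and masses are not known exactly. Their poses are not given: they have to be found in the camera images.
- stand: grey hold-down stand, bolted down; origin at the centre of the underside of its base plate (120x120x16 mm). A column (42 mm wide at its head) rises there to 181 mm; an arm reaches along the stand's -x to an upright sleeve (39 mm diameter, 125 to 185 mm above the bench) with its axis at x = -110 mm, y = 0. The steel rod telescopes up and down through the sleeve.
- handle (a point): centre of the black paddle-shaped handle on top of the rod, on the rod's axis, where to grip it: 48 mm long along the point's x, 20 mm thick along y, 28 mm high; z is up. Rides and twists with the rod. Its neck ends 22 mm below the point.
- extension (a joint): slide of the rod, m: 0 raised, grows downward, stops at 0.075; starts at 0 to 0.02. Unlocked, the rod (weight 2 N) is held by 2.5 N of drag either way, so while pressing down on the block the push on the handle is about 0.5 N more than the foot's force (backing off, 4.5 N less). Locked, it holds against 20 N or more.
- twist (a joint): twist of the rod, rad: 0 at the unlocked stop, grows clockwise seen from above to the locked stop at 1.25; starts at 1.17 to 1.25. Slides freely below about 0.3; from 0.4 the brake bites, the torque rising to a few tenths of a N m; locked above 1.05, where it stays when released. At 0 the handle's x is along the stand's x.
- foot_pad: foot at the lower end of the rod, it does not turn with the rod: a rubber disc 26 mm wide, 10 mm thick, on a short threaded stem. Origin on the rod's axis, 185 mm below the handle's centre. The rubber sole lies 0 to 8 mm above this origin, as the stem was last screwed in (not measured, differs each time); it gives about 0.1 mm for each newton.
- bench_block: loose polished steel bench block, 70x70x18 mm, about 0.6 kg, origin at the centre of its underside, its top 18 mm above that; lies on the wooden block under the foot, 25 to 75 mm below the sole at the start.
- wood_block: dark wooden block 75x130 mm, fixed to the bench, under the steel block; origin at the centre of its underside (let into the bench by 0 to 15 mm), its top 35 mm above the origin.
- hammer_1: chasing hammer, 240 mm long, lying on the bench, a bystander; origin under its middle.
- tape_roll: roll of tape, 93 mm across, 25 mm high, a bystander; origin under its centre.
- brass_brush: brass brush, 170 mm long, a bystander; origin under its middle.
- doming_block: brass doming cube, 40 mm, a bystander; origin under its centre.
Things that resemble listed ones, but are neither listed nor needed, are in the scene too. There is more than one size of the bench_block; the job needs the largest.

How it is judged (in metres and radians):
On the way, in this order (a step that is already met when the one before it is completed fails the run):
1. the handle is twisted anticlockwise to unlocked (twist below 0.35 rad) before the rod has slid (foot within 8 mm of its starting height) (value of joint twist below 0.35 rad and distance of foot_pad from where it was at the start of the episode below 0.008 m), for 0.1 s.
2. still unlocked (twist below 0.45 rad), the foot is pressed on the steel block with more than 5 N (value of joint twist below 0.45 rad and contact force between foot_pad and bench_block above 5 N), for 0.2 s.
3. the handle is twisted clockwise to locked (twist above 1.05 rad) with the foot still pressing more than 4 N (value of joint twist above 1.05 rad and contact force between foot_pad and bench_block above 4 N), for 0.2 s.
At the end, for the whole second after the job is handed in: The handle is locked (twist above 1.05 rad), the foot presses on the steel block with 4 to 20 N on its own, and the steel block rests within 8 mm of where it lay (all of step 3 and contact force between foot_pad and bench_block below 20 N and distance of bench_block from where it was at the start of the episode below 0.008 m and linear speed of bench_block below 0.01 m/s); the robot touches nothing.
It fails at once if the foot presses on the steel block with more than 20 N (contact force between foot_pad and bench_block above 20 N).
It fails at once if a bystander (hammer, tape roll, brush, doming cube) is moved by more than 20 mm (distance of any of hammer_1, tape_roll, brass_brush, doming_block from where it was at the start of the episode above 0.02 m).
It also fails if it takes over 45 s, if anything falls off the work surface, if the arm or the gripper's body presses on something with over 40 N, if the wrist force passes 120 N, or if a joint passes its speed limit or range.

### The arm

A 7-joint arm with a two-finger parallel gripper is mounted at the origin on a cart in front of the work surface, level with it; the furniture and walls round the work are solid. World frame = base frame: x ahead of the robot, y to its left, z up, the work surface at z = 0. Lengths are in mm, angles in rad, forces in N, time in s.
With the tool pointing down it reaches from about 350 to 900 mm from the base axis. Payload 19.9 kg.
Tool frame: the origin (TCP) lies at the very end of the fingers, on their centre line; the grasp point (between the pads) lies 19 mm behind it (ctrl.grasp_offset is the distance from the TCP to the grasp point, in mm); z points along the fingers, y is the line along which they close (so a half turn about z gives the same grasp; the last joint's range is limited). The gripper opens to 94 mm and grips with 3 to 60 N. Pads are 16 mm wide; open, the fingers measure 119 mm over their backs; the gripper's body (75 mm by 177 mm) begins 78 mm behind the grasp point.
Start: joints at [1.175, 0.417, -0.01, 1.614, 0.005, 1.111, -0.053], TCP at [217.119, -586.053, 205.425] pointing down, gripper open.
Joint ranges: [-2.81, 2.81], [-0.39, 2.02], [-1.27, 1.25], [0.06, 2.57], [-1.19, 4.33], [0.19, 2], [-2.82, 2.82]. Speed limits (rad/s): [1.89, 1.89, 2.39, 2.39, 3.01, 3.01, 3.01].

### API

Orientations are given as a rotation vector (axis times angle).
In Python, from bench import ctrl, planner, optics gives the robot as it stands. Calls block until the motion is done:
- ctrl.movep(position, orientation): joint-space move of the TCP to a pose.
- ctrl.movel(position, orientation=None, speed=150, guard=None): straight line of the TCP; orientation=None keeps the orientation; speed is the mean speed in mm/s. With guard (N) it stops when the force on the tool has changed by that much, and returns True; else False.
- ctrl.move_joints(angles): joint-space move.
- ctrl.gripper_to(opening, effort=None): finger opening in mm; effort is the grip in N (None keeps the last); returns when the fingers have stopped.
- ctrl.wait(seconds).
- planner.solve_ik(position, orientation): joint angles nearest the present ones, or None.
- optics.get_image(name): name is "side" or "top" or "wrist"; returns a dict with "image" (480x640x3 uint8, red, green, blue), "mtx" (3x3 intrinsics, pixels), "R" (3x3) and "t" (3): a world point X has camera coordinates R X + t. Camera axes: x right, y down, z forward; pixel columns grow to the right and rows downward; lengths in mm; the calibration is good to about 2 mm. A picture is of the moment at which its call begins. There is no depth.
A pose or a line that the arm cannot do raises ctrl.PlanningError and nothing moves.
- ctrl.sign_off(): hands the job in; it is judged then, once.
Readings, each from a call of its own:
- ctrl.get_clock(): time.
- ctrl.get_qpos(): joint angles.
- ctrl.get_qd(): joint speeds.
- ctrl.get_joint_efforts(): joint torques, N m.
- ctrl.get_ee_pos(): TCP position.
- ctrl.get_tcp_rot(): TCP orientation.
- ctrl.get_ft_force(): force on the tool from outside, world axes, zero at the start.
- ctrl.get_ft_torque(): the same for the moment, N m.
- ctrl.get_gripper_width(): finger opening in mm.
- ctrl.get_finger_force(): force on a finger pad.
Only numpy, scipy, OpenCV 4.12 (cv2) and the standard library are available. Lean on these libraries where they do the work, as an engineer would, in place of code of your own. Each camera call takes 0.05 s, during which the arm holds its last target. There are 200 camera calls.

## Working session

There is one attempt and no reset: what is moved stays moved. The work goes in short steps, each a Python script; the robot and the scene stay as the last script left them, time stands still between calls to the robot, and variables do not carry over. Pictures are saved under pics/ and viewed, at most 10 in all, crops included, and the job is handed in when it is done.

```bash
mkdir -p pics; cat > h.py <<'E'
import numpy as np, cv2
from bench import ctrl, planner, optics
def snap(n,f):
    d=optics.get_image(n); cv2.imwrite(f'pics/{f}.png',d['image'][:,:,::-1]); np.savez(f'pics/{f}.npz',**d); return d
def onz(d,u,v,z):
    r=d['R'].T@np.linalg.inv(d['mtx'])@np.array([u,v,1.]); c=-d['R'].T@d['t']; return c+r*(z-c[2])/r[2]
def proj(d,X):
    p=d['mtx']@(d['R']@np.array(X,float)+d['t']); return p[:2]/p[2]
E
python3 - <<'E'
from h import *
for n in('top','side'):
    d=snap(n,n+'1'); print(n,-d['R'].T@d['t'],d['R'].round(2).tolist())
print(ctrl.get_clock(),ctrl.get_tcp_rot(),ctrl.grasp_offset)
E
```

```text
top [ 432.158537      5.57490109 1215.91875535] [[-0.01, -1.0, 0.0], [-1.0, 0.0, -0.09], [0.09, -0.01, -1.0]]
side [-242.80717966 1064.99272902  751.06369585] [[-0.82, -0.57, -0.01], [-0.22, 0.33, -0.92], [0.53, -0.75, -0.4]]
0.1 [-3.09131164e+00 -5.54140705e-01  4.18439180e-04] 18.8
```

View pics/top1.png

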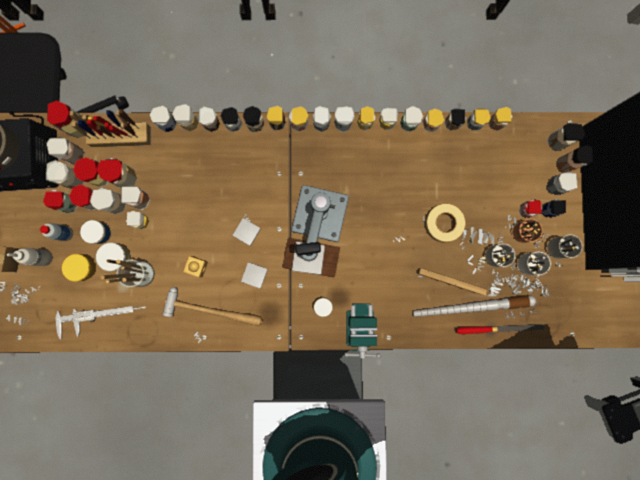

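View pics/side1.png

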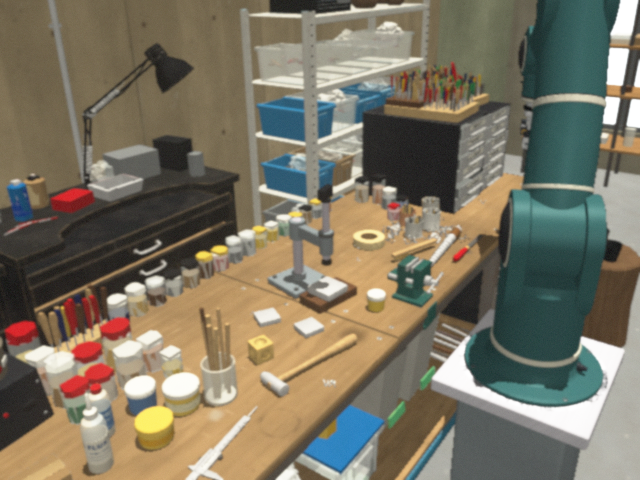

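Top view: the stand's base plate is at about (320,212) and its column head at (320,202). The black handle is at (307,249), over the steel block on dark wood at (312,262). Other candidates are two small plates at (246,230) and (254,274), which are loose on the bench and not on the wood. The block under the foot is the one I want. Next I'll enlarge crops of both views.

```bash
python3 - <<'E'
import cv2,numpy as np
a=cv2.imread('pics/top1.png')[175:285,270:365]; b=cv2.imread('pics/side1.png')[175:315,260:365]
a=cv2.resize(a,None,fx=5,fy=5,interpolation=cv2.INTER_CUBIC)
b=cv2.resize(b,None,fx=4,fy=4,interpolation=cv2.INTER_CUBIC)
cv2.imwrite('pics/top1c.png',a);cv2.imwrite('pics/side1c.png',b)
E
```

```text
(no output)
```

View pics/top1c.png

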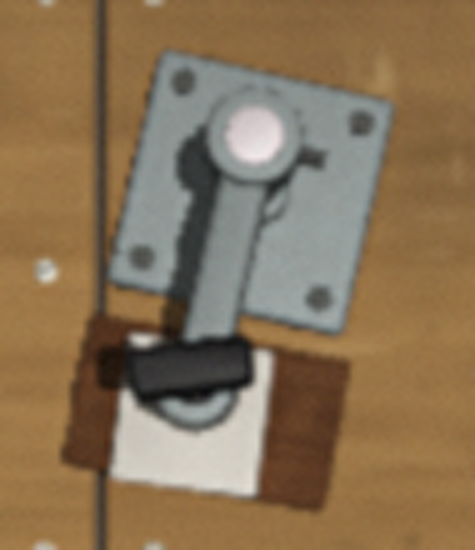

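View pics/side1c.png

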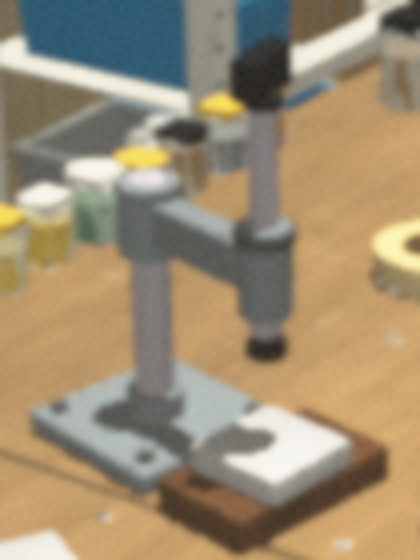

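Top crop: plate corners are (165,52), (392,100), (342,332) and (110,282), and the handle top is centred at about (190,368). The side crop has the handle centre at about (262,75) and the foot at (267,347). The large steel block lies on the wood under the foot.

```bash
cat >> h.py <<'E'
def tri(ds,ps):
    A=[];b=[]
    for d,p in zip(ds,ps):
        P=d['mtx']@np.c_[d['R'],d['t']]
        for i in(0,1): r=p[i]*P[2]-P[i]; A.append(r[:3]); b.append(-r[3])
    x,res,*_=np.linalg.lstsq(np.array(A),np.array(b),rcond=None); return x
E
python3 - <<'E'
from h import *
t=np.load('pics/top1.npz'); s=np.load('pics/side1.npz')
T=lambda u,v:(u/5+270-.4,v/5+175-.4); S=lambda u,v:(u/4+260-.4,v/4+175-.4)
c=np.array([onz(t,*T(*p),16) for p in[(165,52),(392,100),(342,332),(110,282)]])
o=c.mean(0); print(c.round(1),o)
x=(c[0]+c[1]-c[2]-c[3])/2; print('xdir len',np.linalg.norm(x)); x/=np.linalg.norm(x); print('yaw',np.arctan2(x[1],x[0]), 'axis',o-110*x)
h=tri([t,s],[T(190,366),S(262,75)]); print('handle',h, [proj(d,h) for d in(t,s)],T(190,366),S(262,75))
ax=o-110*x
for z in (220,230,240,250,260,270,280): print(z,proj(s,[ax[0],ax[1],z]),proj(t,[ax[0],ax[1],z]))
# handle ends
a=onz(t,*T(135,380),h[2]+10);b=onz(t,*T(250,355),h[2]+10);print('handle dir',a,b,np.arctan2(*(a-b)[1::-1]),np.linalg.norm(a-b))
# foot bottom, block top
for p in [(267,356)]: print('foot bot z',[ (z,proj(s,[ax[0],ax[1],z])) for z in (70,80,90,100)],S(*p))
print(ctrl.get_ft_force(),planner.solve_ik([ax[0],ax[1],300],[np.pi,0,0]))
E
```

```text
[[676.1  35.8  16. ]
 [651.6 -76.4  16. ]
 [536.5 -50.7  16. ]
 [561.7  63.1  16. ]] [606.47667773  -7.05919324  16.        ]
xdir len 117.71887478112835
yaw -0.22726670128570584 axis [499.30523007  17.72549572  16.        ]
handle [500.73571304  19.78625634 278.46935819] [array([307.66824777, 247.90064827]), array([325.03071009, 193.34582733])] (307.6, 247.79999999999998) (325.1, 193.35)
220 [326.35582995 216.66447058] [309.12940294 250.69655364]
230 [326.30486799 212.70834467] [309.0674496  250.36224378]
240 [326.25361023 208.72925555] [309.00423399 250.02112255]
250 [326.20205408 204.7270027 ] [308.93971715 249.67297963]
260 [326.15019692 200.70138327] [308.87385847 249.31759596]
270 [326.09803612 196.65219202] [308.80661565 248.95474329]
280 [326.045569   192.57922132] [308.73794461 248.58418363]
handle dir [494.98924634  40.5823582  288.46935819] [504.25981068  -2.96809264 288.46935819] 1.780535264925827 44.52622970957731
foot bot z [(70, array([327.08643141, 273.38033663])), (80, array([327.03961585, 269.7460908 ])), (90, array([326.99253988, 266.09163012])), (100, array([326.94520133, 262.41678547]))] (326.35, 263.6)
[0.03259312 0.79984137 0.19009236] [ 0.47382251  0.14767759 -0.63105096  1.7783514   0.09176194  1.24498403
 -1.7522653 ]
```

```bash
cat >> h.py <<'E'
from scipy.spatial.transform import Rotation as Ro
def ori(psi): return (Ro.from_euler('z',psi)*Ro.from_euler('x',np.pi)).as_rotvec()
E
python3 - <<'E'
from h import *
for off in (0,np.pi):
  for psi in (-1.45,-.8,-.2):
    q=planner.solve_ik([500,18.5,345],ori(psi+off)); q2=planner.solve_ik([500,18.5,200],ori(psi+off))
    print(off,psi,None if q is None else q.round(2),None if q2 is None else q2.round(2))
ctrl.movep([500,18.5,345],ori(-1.43))
print(ctrl.get_clock(),ctrl.get_ee_pos(),ctrl.get_qpos(),ctrl.get_ft_force(),ctrl.get_ft_torque())
d=snap('wrist','w1'); print(proj(d,[500,18.5,292]))
E
```

```text
0 -1.45 None [-0.99  0.35  1.09  1.95 -0.36  1.05 -2.77]
0 -0.8 [ 0.42  0.11 -0.57  1.71  0.06  1.34 -2.53] [ 0.31  0.23 -0.46  1.91  0.12  1.03 -2.58]
0 -0.2 [ 0.48  0.12 -0.63  1.71  0.07  1.34 -1.94] [ 0.39  0.24 -0.56  1.91  0.15  1.03 -2.  ]
3.141592653589793 -1.45 [ 0.58  0.13 -0.74  1.7   0.09  1.34 -0.06] [ 0.52  0.27 -0.72  1.91  0.2   1.04 -0.16]
3.141592653589793 -0.8 [ 0.62  0.14 -0.79  1.7   0.1   1.34  0.58] [ 0.56  0.28 -0.77  1.9   0.22  1.05  0.47]
3.141592653589793 -0.2 [ 0.68  0.15 -0.86  1.7   0.12  1.35  1.17] [ 0.64  0.3  -0.87  1.9   0.26  1.06  1.04]Traceback (most recent call last):
  File "<stdin>", line 6, in <module>
bench.PlanningError: the arm cannot take that pose within its joint ranges
```

The arm has joint range for the half-turned grasp, so I'll use that one.

```bash
python3 - <<'E'
from h import *
ctrl.movep([500,18.5,345],ori(-1.43+np.pi))
print(ctrl.get_clock(),ctrl.get_ee_pos(),ctrl.get_qpos(),ctrl.get_ft_force(),ctrl.get_ft_torque())
d=snap('wrist','w1'); print(proj(d,[500,18.5,292]))
E
```

```text
2.525 [500.09334896  17.53795873 344.73209213] [ 0.57865332  0.13246569 -0.74204749  1.70287259  0.09156416  1.34220883
 -0.04089891] [-0.33977715 -0.2925278   0.04292321] [-0.01560962 -0.01728416  0.02007904]
[318.18448607 257.85636046]
```

View pics/w1.png

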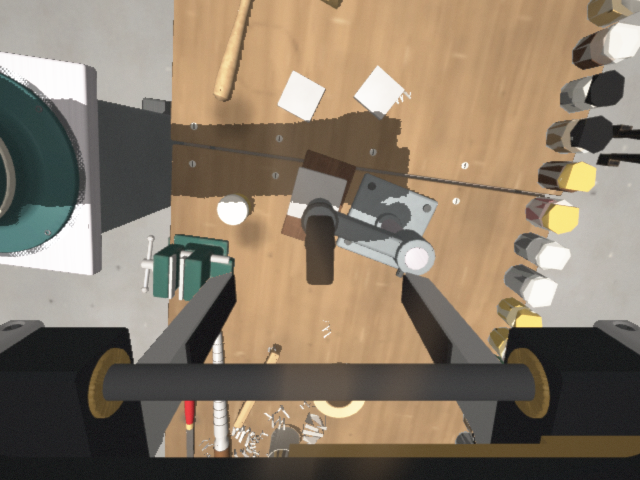

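The wrist view shows the handle top centred at (320,257), against a prediction of (318,258), and aligned with the tool's x. I'll descend, grip and unlock.

```bash
cat >> h.py <<'E'
def st(m=''): print(m,round(ctrl.get_clock(),2),ctrl.get_ee_pos().round(2) if hasattr(ctrl.get_ee_pos(),'round') else ctrl.get_ee_pos(),'F',np.round(ctrl.get_ft_force(),2),'Mz',np.round(ctrl.get_ft_torque(),3),'w',round(float(ctrl.get_gripper_width()),1))
E
python3 - <<'E'
from h import *
print(ctrl.movel([500,18.5,260],speed=100,guard=8)); st('down')
ctrl.gripper_to(12,effort=50); st('grip')
if 17<ctrl.get_gripper_width()<25:
    for k in range(1,7):
        ctrl.movel([500,18.5,260],ori(np.pi-1.43+k*.19),speed=60); st(k)
E
```

```text
False
down 3.58 [500.29  18.6  260.53] F [-0.7  -0.43  0.44] Mz [-0.054 -0.07   0.062] w 94.1
grip 4.68 [499.6   18.43 259.97] F [-5.18 -0.57  4.05] Mz [-0.255  1.324  0.018] w 22.9
1 5.03 [499.89  18.34 259.97] F [-4.15 -1.48  2.04] Mz [-0.403  0.766  0.075] w 23.2
2 5.37 [500.07  18.39 259.95] F [-0.76 -1.17  0.33] Mz [-0.497  0.18   0.012] w 23.2
3 5.71 [500.23  18.64 260.01] F [ 1.88 -0.79 -2.28] Mz [-0.054 -0.615 -0.009] w 23.2
4 6.05 [500.18  18.62 260.02] F [ 4.53  0.78 -4.31] Mz [ 0.149 -0.895  0.076] w 23.1
5 6.39 [500.09  18.6  260.  ] F [ 3.42  1.24 -3.44] Mz [ 0.361 -1.017  0.014] w 23.1
6 6.73 [500.07  18.59 260.04] F [ 4.1   1.87 -3.82] Mz [ 0.501 -1.146  0.01 ] w 22.9
```

```bash
python3 - <<'E'
from h import *
snap('wrist','w2'); a=snap('side','s2')['image']; b=snap('top','t2')['image']
w=cv2.imread('pics/w2.png')[150:450,150:500]
c=cv2.resize(a[160:300,270:380,::-1],None,fx=3.5,fy=3.5,interpolation=cv2.INTER_CUBIC)
w=cv2.resize(w,(412,353));out=np.zeros((500,800,3),np.uint8);out[:353,:412]=w;out[:490,413:798]=c
cv2.imwrite('pics/m2.png',out)
E
```

```text
(no output)
```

View pics/m2.png

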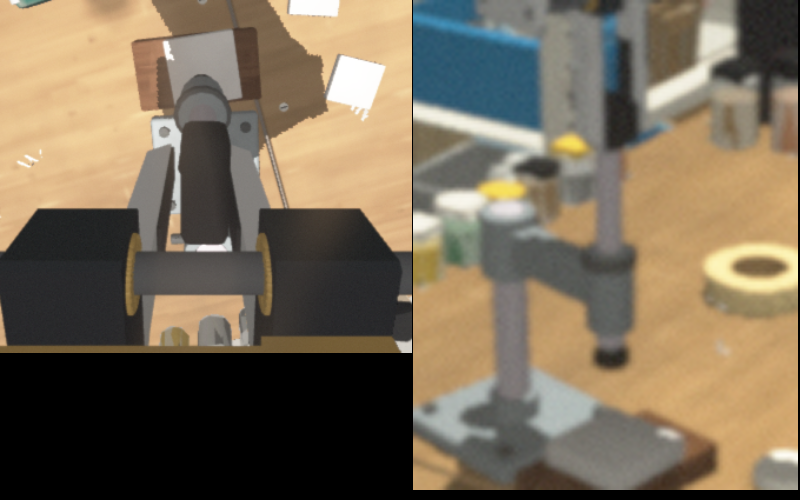

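The handle turned with the gripper and now lies along the stand's arm, so it's unlocked. The foot hasn't slid. Now I'll press down.

```bash
python3 - <<'E'
from h import *
p=[500,18.5]
ctrl.movel(p+[240],speed=30); st('240')
z=240
for i in range(8):
    g=ctrl.movel(p+[188],speed=7,guard=4.5); st(g)
    if ctrl.get_ft_force()[2]>4 or not g: break
st(); ctrl.wait(.2); st()
E
```

```text
240 7.7 [499.83  18.48 239.8 ] F [ 4.38  0.94 -4.12] Mz [ 0.611 -1.211 -0.052] w 23.4
True 8.42 [500.4   18.73 239.87] F [2.57 2.1  1.14] Mz [ 0.324 -0.964 -0.026] w 22.9
True 13.09 [500.62  18.75 202.71] F [3.04 1.45 2.76] Mz [ 0.264 -0.93  -0.105] w 23.3
True 13.47 [501.1   18.96 202.73] F [1.62 0.37 2.18] Mz [ 0.069 -0.683 -0.017] w 23.5
True 13.86 [501.62  19.08 202.67] F [2.21 0.18 3.42] Mz [ 0.02  -0.614 -0.072] w 22.9
True 14.27 [502.08  19.11 202.63] F [ 1.22 -0.2   3.5 ] Mz [-0.1   -0.474 -0.067] w 23.4
True 14.68 [502.46  19.13 202.56] F [1.27 0.77 4.44] Mz [-0.1   -0.335  0.037] w 23.2
 14.68 [502.46  19.13 202.56] F [1.27 0.77 4.44] Mz [-0.1   -0.335  0.037] w 23.2
 14.88 [502.52  19.12 202.58] F [1.42 0.05 3.18] Mz [-0.133 -0.34  -0.054] w 23.0
```

Contact is at about z = 202.7, a 57 mm travel that puts the sole near 40 mm, which fits the block's top. I'll build the force up in small steps.

```bash
cat >> h.py <<'E'
def fz(n=6):
    v=[]
    for _ in range(n): v.append(ctrl.get_ft_force()[2]); ctrl.wait(.02)
    return float(np.mean(v))
E
python3 - <<'E'
from h import *
p=list(ctrl.get_ee_pos()); z=p[2]; R=ctrl.get_tcp_rot(); print('yaw err',(Ro.from_rotvec(ori(np.pi-.29)).inv()*Ro.from_rotvec(R)).as_rotvec())
for i in range(12):
    z-=.3; ctrl.movel([p[0],p[1],z],ori(np.pi-.29),speed=5); f=fz(); print(round(z,2),round(f,2),np.round(ctrl.get_ee_pos(),2),round(ctrl.get_clock(),2))
    if f>10: break
st()
E
```

```text
yaw err [-0.0035159  -0.00513673 -0.00014075]
202.28 7.34 [502.71  19.22 202.46] 15.22
201.98 8.94 [502.84  19.22 202.31] 15.57
201.68 10.55 [502.93  19.25 202.14] 15.93
 15.93 [502.93  19.25 202.14] F [ 0.56  0.81 10.77] Mz [-0.015 -0.279 -0.038] w 23.0
```

Stiffness matches the rubber (about 10 N/mm), and the force is about 10 N. Now I'll lock it in small steps with a force check at each.

```bash
python3 - <<'E'
from h import *
z=201.68; psi=-.29; x,y=502.9,19.2
while psi>-1.46:
    psi=max(psi-.1,-1.47)
    ctrl.movel([x,y,z],ori(np.pi+psi),speed=40); f=fz(3)
    R=Ro.from_rotvec(ctrl.get_tcp_rot()).as_matrix(); 
    print(round(psi,2),'act',round(np.arctan2(R[1,0],R[0,0])-np.pi,3),'f',round(f,2),np.round(ctrl.get_ee_pos(),2),np.round(ctrl.get_ft_force(),1),np.round(ctrl.get_ft_torque(),2),round(ctrl.get_clock(),2))
    if psi>-.6:
        if f<9: z-=.2
        if f>12: z+=.2
    if f>15.5: z+=.5
    if abs(ctrl.get_ft_torque()[2])>1.5: break
E
```

```text
-0.39 act -0.39 f 11.25 [503.21  19.27 202.11] [ 0.1 -0.4 11. ] [-0.18 -0.09 -0.06] 16.23
-0.49 act -0.49 f 10.76 [503.18  19.2  202.11] [-0.9 -1.3 10.8] [-0.33  0.03  0.02] 16.52
-0.59 act -0.59 f 11.34 [503.15  19.13 202.11] [-0.8 -1.  11.1] [-0.43  0.14 -0.07] 16.82
-0.69 act -0.69 f 11.3 [503.06  19.16 202.08] [-1.1 -0.2 12. ] [-0.46  0.31 -0.06] 17.12
-0.79 act -0.79 f 12.42 [502.81  19.54 202.04] [-3.1  1.5 12. ] [0.08 0.77 0.04] 17.43
-0.89 act -0.89 f 14.03 [502.56  19.76 202.02] [-5.4  1.4 14. ] [0.45 1.33 0.  ] 17.73
-0.99 act -0.989 f 15.47 [502.27  20.   201.94] [-7.   2.9 14.7] [0.72 1.86 0.08] 18.02
-1.09 act -1.089 f 15.61 [501.99  20.23 201.89] [-8.5  4.  17.1] [1.03 2.27 0.14] 18.32
-1.19 act -1.189 f 10.99 [501.62  20.32 202.01] [-7.8  5.8 11. ] [1.32 2.36 0.05] 18.62
-1.29 act -1.288 f 11.18 [501.47  20.97 201.96] [-9.4  9.3 10.5] [2.16 2.6  0.09] 18.93
-1.39 act -1.389 f 13.73 [501.19  20.63 201.95] [-13.    7.4  14.1] [1.71 3.24 0.07] 19.23
-1.47 act -1.468 f 13.21 [501.14  21.08 201.95] [-13.   10.5  13.8] [2.33 3.33 0.12] 19.52
```

Force stayed below 18 N at the hand, and the twist is about 1.24. I'll push gently to the stop, then ease off the hand force while watching whether the locked rod stays put.

```bash
python3 - <<'E'
from h import *
e=ctrl.get_ee_pos(); z=201.68
p=[501.5,20.5]
ctrl.movel([502.9,19.2,z+.2],ori(np.pi-1.53),speed=20); st('stop')
R=Ro.from_rotvec(ctrl.get_tcp_rot()).as_matrix(); print(np.arctan2(R[1,0],R[0,0])-np.pi)
for i in range(6):
    z+=.5; ctrl.movel([502.9,19.2,z],ori(np.pi-1.5),speed=10); f=fz(4); print(round(f,2),np.round(ctrl.get_ee_pos(),2))
    if f<1.5: break
st()
snap('side','s3'); 
E
```

```text
stop 19.77 [501.1   21.32 201.82] F [-14.48   9.51  17.45] Mz [2.541 3.77  0.538] w 23.4
-1.528056069684836
13.58 [501.09  21.23 201.92]
7.15 [500.93  21.19 202.04]
1.46 [500.77  20.93 202.21]
 20.73 [500.77  20.93 202.21] F [-9.85  9.56  0.93] Mz [2.349 2.473 0.246] w 23.1
```

It's at the stop (Mz rises to 0.54 N m). The rod now yields about 40 N/mm against 10 unlocked, so it is locked and still pressed. Releasing.

```bash
python3 - <<'E'
from h import *
ctrl.gripper_to(70); st('open')
e=ctrl.get_ee_pos(); ctrl.movel([e[0],e[1],e[2]+110],speed=100); st('up')
w=snap('wrist','w4')['image']; s=snap('side','s4')['image']
out=np.zeros((490,800,3),np.uint8); out[:353,:412]=cv2.resize(w[100:400,150:500,::-1],(412,353))
out[:,413:798]=cv2.resize(s[160:300,270:380,::-1],(385,490),interpolation=cv2.INTER_CUBIC)
cv2.imwrite('pics/m4.png',out)
E
```

```text
open 21.64 [502.93  19.19 203.2 ] F [-0.22  0.46 -0.97] Mz [-0.017 -0.12   0.02 ] w 69.9
up 22.89 [502.7   19.12 312.63] F [-0.63 -0.48 -0.03] Mz [-0.042 -0.095 -0.046] w 70.1
```

View pics/m4.png

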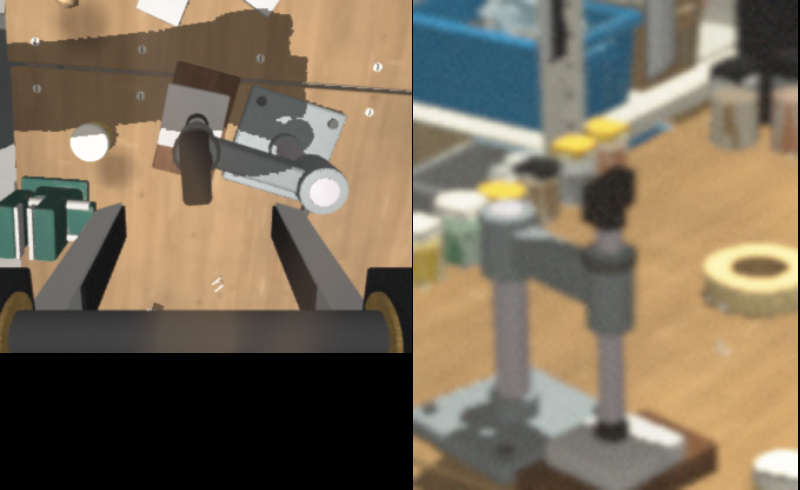

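The foot is on the steel block, the handle is turned to locked, the block hasn't visibly moved and the gripper is clear. Handing in.

```bash
python3 -c "
from h import *
print(ctrl.sign_off())"
```

```text
the job is handed in; nothing more can be done
None
```

The steel block is clamped with the handle locked at its stop, and the job is handed in at about 23 s; I estimate roughly 9 N at the foot, which can't be measured once the handle is released, and the hand-in gave no verdict.

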